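# Square a copper plate into the corner of a drill jig with a hand pusher

### The job

Take the wooden-handled pusher out of its stand and, with its rod leaning in under the clear guide plate, gently nudge the copper plate lying in the drill jig until it is flat against both steel stops of the square corner, one edge along each stop. Touch the plate with the pusher only and keep it flat on the jig; then hang the pusher back in its stand and let go, leaving everything else on the bench where it is.

Things in the scene. Friction and masses are not known exactly. Their poses are not given: they have to be found in the camera images.
- jig_corner (a point): The drill jig's square corner: where the inner faces of its two steel stops meet, on the top of its fixed aluminium base (190 x 150 mm, 12 mm thick). z is up; x points into stop_x, y into stop_y; the free bed lies at negative x and y (155 mm along x, 120 mm along y). The corner points roughly away from the robot. Seated, the plate spans x -90 to 0, y -60 to 0.
- guide_edge (a point): Clear fixed guide plate over the jig's corner, 6 mm thick, underside 60 mm above the bed. It covers x +20 to -104, y +20 to -74 mm from jig_corner, 14 mm past a seated plate's edges: an upright pusher cannot reach home, one leaning 25 to 45 degrees, handle away from the corner, can. This point: its outer corner nearest the robot, underside. It has a steel bush (6 mm high) and 10 mm posts on the stops.
- stop_x: Steel stop, 20 mm thick, 90 mm long, 16 mm high above the bed, its face square to the jig's x; the short (60 mm) edge of the copper plate goes against it. It is fixed; pressing the plate on it with more than 40 N counts as damage. Origin: centre of the underside of the jig base.
- stop_y: Steel stop, 20 mm thick, 100 mm long, 16 mm high above the bed, its face square to the jig's y; the long (90 mm) edge of the copper plate goes against it. Fixed; more than 40 N counts as damage. Origin: centre of the underside of the jig base.
- plate_center (a point): Centre (half-way up) of the loose copper plate, 90 x 60 x 10 mm, 0.3 to 0.55 kg, flat on the jig's bed, 8 to 35 mm from each stop and turned by up to 10 degrees. x runs along its 90 mm side towards stop_x, y along its 60 mm side towards stop_y, z up. It slides with a few N of friction.
- plate_corner (a point): The underside corner of the copper plate that belongs in the jig's corner: 45 mm in x and 30 mm in y from the plate's centre, 5 mm below it. Same axes as plate_center. Seated, it coincides with jig_corner.
- pusher_grip (a point): Centre of the pusher's wooden handle, a square block 28 x 28 mm, 50 mm high; z up along the tool, x and y square to its faces. Below it a steel rod, 12 mm thick, ends in a ball; 0.12 kg in all. In the stand the rod hangs in the hole and the handle's flat shoulder (25 mm below this point) rests on the stand's top. Grip the handle only.
- pusher_tip (a point): Centre of the 12 mm ball at the end of the pusher's rod, 97 mm below the handle's centre (72 mm below the shoulder) along the tool. Same axes as pusher_grip.
- stand_mouth (a point): Centre of the mouth of the pusher's stand, at its top: a fixed grey block 56 x 56 mm, 95 mm high, with a 20 mm square hole 88 mm deep (4 mm of play around the rod). z up, x and y along the block's sides. It stands to the left or right of the jig, the jar on the other side.
- bottle_mid (a point): Bystander: a closed white plastic jar, 52 mm across and 105 mm high, this point 50 mm up. Leave it alone.
- offcut: Bystander: a copper offcut 70 x 30 x 10 mm lying on the bench between the robot and the jig. Origin at its underside's centre. Leave it alone.
- square: Bystander: a try square lying flat, 100 mm dark wooden stock and 140 mm steel blade, 18 mm high, left of the jig; origin under the stock's centre. Leave it alone.
- driver: Bystander: a screwdriver lying on the bench right of the jig. Leave it alone.
Mind the look-alikes: they are no part of the job. What is shaped like the part that bears stand_mouth but pink is not meant.

How it is judged:
By the outcome, as a careful person would: the job done as asked, in the order asked, and still so for the second after the job is handed in, with the robot touching nothing.
It also fails if it takes over 72 s, if anything falls off the work surface, if the arm or the gripper's body presses on something with over 40 N, if the wrist force passes 120 N, or if a joint passes its speed limit or range.

### The arm

A 6-joint arm with a two-finger parallel gripper is mounted at the origin on the work surface. World frame = base frame: x ahead of the robot, y to its left, z up, the work surface at z = 0. Lengths are in mm, angles in degrees, forces in N, time in s.
With the tool pointing down it reaches from about 350 to 850 mm from the base axis. Payload 8.1 kg.
Tool frame: the origin (TCP) lies at the very end of the fingers, on their centre line; the grasp point (between the pads) lies r.tcp_to_grasp behind it (r.tcp_to_grasp is the distance from the TCP to the grasp point, in mm); z points along the fingers, y is the line along which they close (so a half turn about z gives the same grasp; the last joint's range is limited). The gripper opens to 85 mm and grips with 20 to 120 N. Pads are 22 mm wide; open, the fingers measure 114 mm over their backs; the gripper's body (76 mm by 85 mm) begins 54 mm behind the grasp point. The pads swing forward as they close: fully open they stand 13 mm farther back than shut.
Start: joints at [-73.82, 7.471, 85.268, -0, 87.261, -4.893], TCP at [215.758, -559.869, 231.292] pointing down, gripper open.
Joint ranges: [-169.43, 169.43], [-51.17, 129.36], [1.28, 143.12], [-76.62, 256.62], [0, 156.53], [-152.29, 152.29]. Speed limits (degrees/s): [136.94, 136.94, 159.86, 180, 180, 180].

### API

Orientations are given as [roll, pitch, yaw] about the fixed x, y, z axes, in that order (R = Rz(yaw) Ry(pitch) Rx(roll)).
In Python, from bench import r gives the robot as it stands.
- The arm moves only by the shell command python3 -m handwheel 'ROWS' [OPENING] [FORCE]. ROWS is JSON, a list of rows, each a list of 4 numbers: the shift along the tool's x, y, z in m, then the turn about the tool's z in degrees. A call has 1 to 10 rows; each row shifts and turns the commanded pose from where the row before left it, along the tool's axes as they then stand; what a row does not reach is not made up. A row lasts 1/10 s, in which the tool goes at most 50 mm and 8.59 degrees, less where a joint would pass 70% of its speed; a pose out of reach is approached as far as the arm can. A call is refused whole if a number of a shift passes 0.05 or a number of a turn 8.59, either way. A call with a gripper value outside its range is refused whole. OPENING is the finger opening in m, from 0 to 0.0854, set as the call begins (- or left out, the last holds). The fingers move at their own pace and stop on an object; FORCE is the grip in N (left out, the last holds). Time passes only in rows, so rows that do not move let the fingers close. It gives the time, the measured TCP pose, the force, the opening and the grip force at its end, in the units of the state.
- r.sense(): the state, without advancing time (a new reading comes with each control period).
- r.snapshot(name): name is "scene" or "side" or "wrist"; returns the picture (400x640x3 uint8, red, green, blue); there is no depth.
- r.camera_params(name): a dict with "fx", "fy", "cx", "cy" (pixels), "R" (3x3) and "t" (3): a world point X has camera coordinates R X + t; the wrist camera has in their place "mount" (4x4, takes a point from camera to tool coordinates, whose origin is the TCP and whose axes are the flange's). Camera axes: x right, y down, z forward; pixel columns grow to the right and rows downward; lengths in mm; the calibration is good to about 2 mm. A picture is of the moment at which its call begins: read the wrist's pose just before it. camera_params takes no time and is no camera call.
- r.hand_in(): hands the job in; it is judged then, once.
The state is a dict: "time": time; "joint_pos": joint angles; "qd": joint speeds; "joint_efforts": joint torques, N m; "tool_pos": TCP position; "tcp_rot": TCP orientation; "ft_force": force on the tool from outside, world axes, zero at the start; "wrist_torque": the same for the moment, N m; "finger_gap": finger opening in mm; "grip_force": force on a finger pad.
Only numpy, scipy, OpenCV 4.12 (cv2) and the standard library are available. Lean on these libraries where they do the work, as an engineer would, in place of code of your own. Each camera call takes 0.05 s, during which the arm holds its last target. There are 200 camera calls.

## Working session

There is one attempt and no reset: what is moved stays moved. The work goes in short steps, Python scripts to look and compute and a shell command to move; the robot and the scene stay as the last step left them, time stands still between calls to the robot, and variables do not carry over. Pictures are saved under pics/ and viewed, at most 10 in all, crops included, and the job is handed in when it is done.

```bash
mkdir -p pics; ls
python3 - <<'E'
from bench import r
import cv2,numpy as np
for n in("scene","side"):
    im=r.snapshot(n);cv2.imwrite(f"pics/{n}0.png",im[:,:,::-1]); p=r.camera_params(n);print(n,{k:np.round(v,3).tolist() for k,v in p.items()})
print({k:np.round(v,4).tolist() for k,v in r.camera_params("wrist").items()},r.tcp_to_grasp)
print(r.sense())
E
```

```text
pics
scene {'fx': 387.92, 'fy': 387.92, 'cx': 320.27, 'cy': 200.52, 'R': [[-0.45, 0.893, 0.005], [0.598, 0.306, -0.74], [-0.663, -0.33, -0.672]], 't': [271.917, -276.801, 1394.05]}
side {'fx': 424.482, 'fy': 424.482, 'cx': 319.009, 'cy': 201.139, 'R': [[-0.943, -0.333, -0.009], [-0.239, 0.695, -0.679], [0.232, -0.638, -0.734]], 't': [550.188, 183.713, 1016.471]}
{'fx': 328.4563, 'fy': 328.4563, 'cx': 316.4249, 'cy': 197.7929, 'mount': [[-0.0004, -0.9439, -0.3301, 84.3681], [1.0, -0.0006, 0.0005, 0.2815], [-0.0007, -0.3301, 0.9439, -143.2627], [0.0, 0.0, 0.0, 1.0]]} 18.700000000000003
{'time': 0.1, 'joint_pos': array([-7.38196508e+01,  7.51181608e+00,  8.53234779e+01,  8.07960007e-04,
        8.72617980e+01, -4.89232395e+00]), 'qd': array([ 0.03406715, -0.09318208, -0.19956885,  0.02434789, -0.01560195,
        0.01964135]), 'joint_efforts': array([ 1.22067664e-03, -5.70952928e+01, -5.01940584e+01, -1.49818443e-04,
        8.25866737e-03,  7.18883001e-06]), 'tool_pos': array([ 215.62431461, -559.38124609,  230.33434322]), 'tcp_rot': array([-1.79903331e+02, -9.08436490e-03,  2.10726262e+01]), 'ft_force': array([-0.62556692, -0.25894649,  0.04875555]), 'wrist_torque': array([-0.04730435, -0.03432043,  0.02912515]), 'grip_force': 0.0, 'finger_gap': 85.30103572620993}
```

View pics/scene0.png

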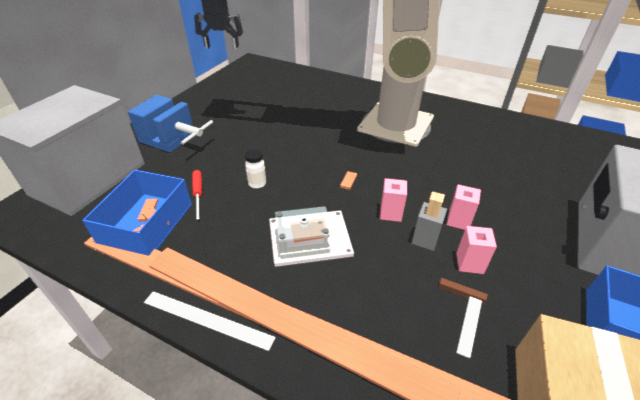

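View pics/side0.png

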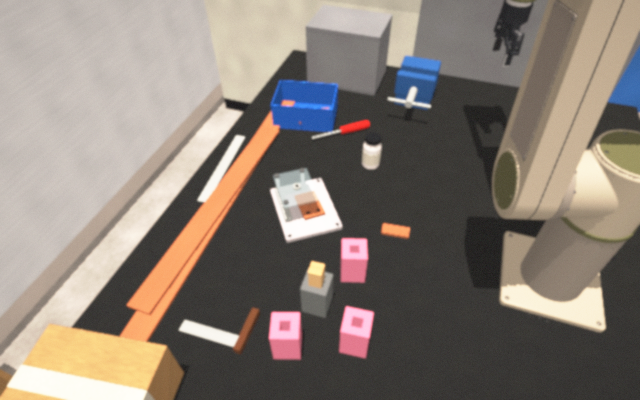

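The grey stand holding the pusher is at scene (432,225) and side (317,285). Three pink look-alikes (scene (394,200), (463,207), (476,250)) are the wrong colour. The jig is at scene (311,237), with its corner away from the robot. One enlarged montage to confirm this and read pixels.

Run:
```python
import cv2,numpy as np
a=cv2.imread("pics/scene0.png");b=cv2.imread("pics/side0.png")
def c(im,x,y,w,h,s):
    o=cv2.resize(im[y:y+h,x:x+w],None,fx=s,fy=s,interpolation=cv2.INTER_CUBIC)
    for i in range(0,w,10): cv2.putText(o,str(x+i),(i*s,8),0,.28,(0,255,255),1) if i%20==0 else 0; cv2.line(o,(i*s,10),(i*s,14),(0,255,255),1)
    for i in range(0,h,10): cv2.putText(o,str(y+i),(0,i*s+3),0,.28,(0,255,255),1)
    return o
# scene jig 262..362 x 200..270 ; side jig 262..362 x160..245 ; stands
t=np.hstack([c(a,262,200,100,75,4),c(b,262,165,100,75,4)])
u=np.hstack([c(a,380,180,100,75,4),c(b,270,250,100,75,4)])
cv2.imwrite("pics/m1.png",np.vstack([t,u]))
```

```text
(no output)
```

View pics/m1.png

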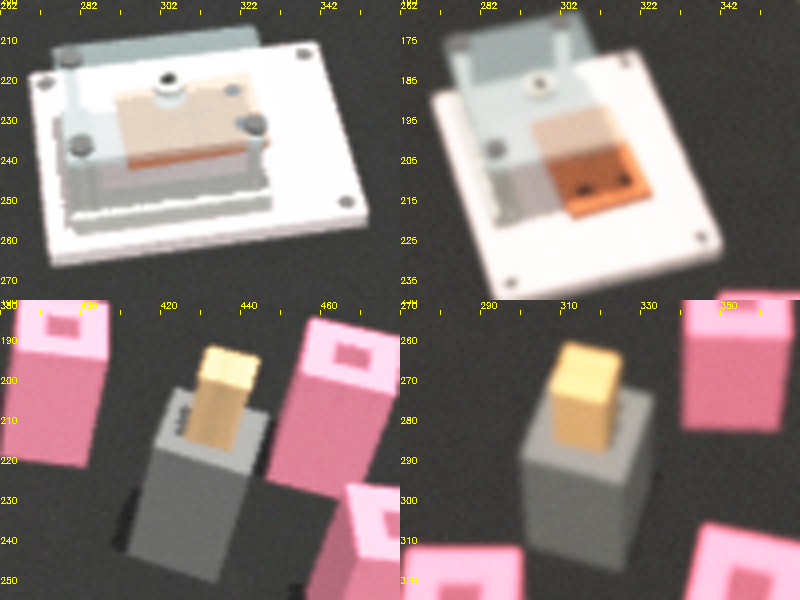

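```bash
cat > h.py <<'E'
import numpy as np
from scipy.spatial.transform import Rotation as Ro
from bench import r
def cam(n):
    p=r.camera_params(n)
    if n!="wrist": return p,np.array(p["R"]),np.array(p["t"])
    s=r.sense();T=np.eye(4);T[:3,:3]=Ro.from_euler("xyz",s["tcp_rot"],degrees=True).as_matrix();T[:3,3]=s["tool_pos"]
    M=np.linalg.inv(T@np.array(p["mount"]));return p,M[:3,:3],M[:3,3]
def bp(c,uv,z):
    p,R,t=c
    d=np.c_[(np.array(uv)[:,0]-p["cx"])/p["fx"],(np.array(uv)[:,1]-p["cy"])/p["fy"],np.ones(len(uv))]@R
    o=-R.T@t; return (o+d*((z-o[2])/d[:,2])[:,None])[:,:2]
def pr(c,X):
    p,R,t=c; q=np.atleast_2d(X)@R.T+t
    return np.c_[q[:,0]/q[:,2]*p["fx"]+p["cx"],q[:,1]/q[:,2]*p["fy"]+p["cy"]]
E
python3 - <<'E'
from h import *
S=cam("scene");D=cam("side")
def show(l,c,uv,z):
    q=bp(c,uv,z);e=np.diff(np.r_[q,q[:1]],axis=0)
    print(l,q.round().tolist(),"mean",q.mean(0).round(1),"len",np.hypot(*e.T).round(),"ang",(np.degrees(np.arctan2(e[:,1],e[:,0]))).round(1))
show("jigS",S,[(269,218.7),(341.5,210.5),(354,253),(275,263)],12)
show("jigD",D,[(270,189.3),(322,177.5),(342.5,226),(285.7,239.5)],12)
show("standS",S,[(423.75,202),(447,208),(442.5,223.5),(418.75,216.75)],95)
show("standD",D,[(307,270.75),(333.25,273.75),(326.25,296.25),(301,289.25)],95)
show("hS",S,[(431.75,191.5),(445,194.25),(443,202.5),(429.5,199.25)],145)
show("hD",D,[(312.5,260.5),(325.25,263),(322.75,273.25),(308,270.5)],145)
show("plD",D,[(305,216.25),(324.75,211.25),(315,191.75),(295,195.5)],22)
show("plS",S,[(293.5,239),(291.25,223.75),(324.5,218.75)],22)
show("pinkS",S,[(383,180),(407,180),(407,195),(383.5,192.5)],95)
show("pink2S",S,[(457,184.5),(480,191),(478,204),(453,199)],95)
show("pink3D",D,[(269,311.7),(300.5,311.7),(300.5,325),(270,325)],95)
show("pink1D",D,[(341,252),(368,252),(367,267),(341,267)],95)
E
```

```text
jigS [[628.0, -138.0], [513.0, 18.0], [634.0, 106.0], [746.0, -47.0]] mean [630.  -15.5] len [194. 149. 189. 149.] ang [ 126.3   36.   -53.8 -142.3]
jigD [[747.0, -45.0], [623.0, -138.0], [512.0, 17.0], [636.0, 107.0]] mean [629.4 -14.7] len [156. 191. 153. 188.] ang [-143.   125.5   35.9  -53.8]
standS [[475.0, 217.0], [471.0, 272.0], [527.0, 275.0], [531.0, 220.0]] mean [501.1 245.9] len [56. 57. 55. 56.] ang [  94.6    3.   -86.6 -176.3]
standD [[530.0, 228.0], [473.0, 217.0], [470.0, 274.0], [525.0, 276.0]] mean [499.6 248.8] len [57. 57. 56. 47.] ang [-168.6   93.4    1.7  -84.9]
hS [[489.0, 230.0], [485.0, 260.0], [515.0, 262.0], [518.0, 232.0]] mean [502. 246.] len [30. 30. 30. 29.] ang [  98.3    5.1  -84.1 -175.2]
hD [[515.0, 232.0], [488.0, 229.0], [484.0, 254.0], [515.0, 258.0]] mean [500.5 243. ] len [27. 25. 31. 26.] ang [-174.2   97.4    6.7  -90.6]
plD [[614.0, 26.0], [570.0, -8.0], [619.0, -68.0], [667.0, -36.0]] mean [617.3 -21.8] len [55. 78. 57. 82.] ang [-142.4  -50.5   33.6  130.6]
plS [[668.0, -41.0], [625.0, -72.0], [571.0, -5.0]] mean [621.5 -39.3] len [ 53.  87. 104.] ang [-144.1  129.   -20.6]
pinkS [[440.0, 99.0], [412.0, 155.0], [469.0, 172.0], [487.0, 117.0]] mean [452.  135.8] len [62. 60. 58. 50.] ang [ 117.1   17.4  -72.3 -158.6]
pink2S [[371.0, 274.0], [370.0, 331.0], [422.0, 336.0], [432.0, 278.0]] mean [398.9 304.8] len [57. 52. 59. 61.] ang [  90.7    4.7  -80.8 -176.9]
pink3D [[568.0, 345.0], [508.0, 324.0], [497.0, 351.0], [554.0, 371.0]] mean [531.9 348. ] len [64. 29. 60. 29.] ang [-160.8  111.1   19.2  -62.1]
pink1D [[475.0, 157.0], [417.0, 137.0], [409.0, 176.0], [463.0, 195.0]] mean [440.9 166.1] len [61. 41. 57. 40.] ang [-160.9  101.9   19.1  -72.6]
```

The crop confirms it: the grey block at scene (432,225) carries the wooden pusher, and the three pink blocks beside it are not meant. The plate lies about 21/27 mm from the stops. The tool can only turn about its vertical axis, so I plan to lean the pusher by pivoting it in the grip against the stand's mouth edge.

```bash
python3 -m handwheel '[[0.0278,-0.0325,0,0],[0.0278,-0.0325,0,0],[0.0278,-0.0325,0,0],[0.0278,-0.0325,0,0],[0.0278,-0.0325,0,0],[0.0278,-0.0325,0,0],[0.0278,-0.0325,0,0],[0.0278,-0.0325,0,0],[0.0278,-0.0325,0,0],[0.0278,-0.0325,0,0]]' 0.085 20 >/dev/null
python3 -m handwheel '[[0.0278,-0.0325,0,0],[0.0278,-0.0325,0,0],[0.0278,-0.0325,0,0],[0.0278,-0.0325,0,0],[0.0278,-0.0325,0,0],[0.0278,-0.0325,0,0],[0.0278,-0.0325,0,0],[0.0278,-0.0325,0,0],[0.0278,-0.0325,0,0],[0.0278,-0.0325,0,0]]'
python3 -m handwheel '[[0,0,0,-8.2],[0,0,0,-8.2],[0,0,0,-8.2],[0,0,0,-8.2],[0,0,0,-8.2],[0,0,0,-8.2],[0,0,0,-8.2],[0,0,0,-8.2],[0,0,0,-8.2],[0,0,0,0]]'
python3 - <<'E'
from h import *
import cv2
c=cam("wrist");im=r.snapshot("wrist")[:,:,::-1].copy()
a=np.radians(4);B=np.array([[np.cos(a),-np.sin(a)],[np.sin(a),np.cos(a)]])
for h,z in((14,145),(28,95)):
    q=np.array([[1,1],[-1,1],[-1,-1],[1,-1]])*h@B.T+[501,246]
    u=pr(c,np.c_[q,np.full(4,z)]);print(u.round().tolist())
    cv2.polylines(im,[u.round().astype(int)],True,(0,255,0),1)
cv2.imwrite("pics/w1.png",im);print(r.sense()["tool_pos"],r.sense()["tcp_rot"])
S=cam("scene");print("jar",bp(S,[(257,186)],0),"offcut",bp(S,[(349,181)],10))
E
```

```text
time: 2.1
tool_pos: [500.9, 248.4, 230.7]
tcp_rot: [180.0, 0.0, 21.1]
ft_force: [0.6, -0.1, 0.8]
finger_gap: 85.4
grip_force: 0.0
time: 3.1
tool_pos: [500.6, 246.5, 230.8]
tcp_rot: [-179.9, 0.0, 95.0]
ft_force: [-0.3, 0.9, 1.3]
finger_gap: 85.1
grip_force: 0.0
[[338.0, 186.0], [299.0, 186.0], [299.0, 221.0], [336.0, 222.0]]
[[351.0, 154.0], [286.0, 153.0], [287.0, 213.0], [348.0, 214.0]]
[500.62231995 246.49646144 230.85329769] [-1.79955788e+02  1.15875065e-02  9.46999248e+01]
jar [[ 519.30385383 -249.50161937]] offcut [[387.12892932 -15.15816287]]
```

View pics/w1.png

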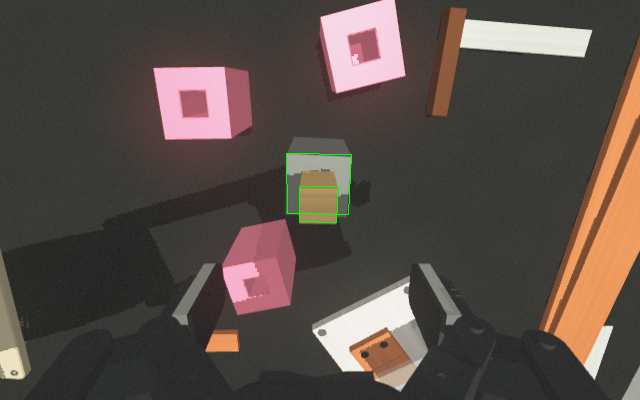

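The picture shows the handle (318,203) and the grey stand's top (318,183) matching the projected estimates. Descend and grip.

```bash
python3 -m handwheel '[[0,0,0.03,0],[0,0,0.03,0],[0,0,0.025,0],[0,0,0.02,0],[0,0,0.015,0],[0,0,0.008,0],[0,0,0,0],[0,0,0,0]]' 0.085 20
python3 -m handwheel '[[0,0,0,0],[0,0,0,0],[0,0,0,0],[0,0,0,0],[0,0,0,0],[0,0,0,0],[0,0,0,0],[0,0,0,0]]' 0.02 40
```

```text
time: 3.95
tool_pos: [501.4, 246.8, 104.2]
tcp_rot: [179.9, -0.0, 94.8]
ft_force: [0.5, -0.5, -0.5]
finger_gap: 85.2
grip_force: 0.0
time: 4.75
tool_pos: [501.1, 246.7, 103.8]
tcp_rot: [180.0, -0.0, 94.9]
ft_force: [-0.4, -0.6, 5.7]
finger_gap: 27.5
grip_force: 40.5
```

```bash
python3 -m handwheel '[[0,0,-0.008,0],[0,0,-0.012,0],[0,0,-0.012,0],[0,0,-0.012,0],[0,0,-0.004,0],[0,0,0,0]]' 0.02 40
python3 -m handwheel '[[0.003,0,0,0],[0.003,0,0,0],[0.003,0,0,0],[0.003,0,0,0],[0.003,0,0,0],[0.003,0,0,0],[0.003,0,0,0],[0.003,0,0,0]]' 0.02 20
python3 - <<'E'
from h import *
import cv2
o=[]
for n,(x,y) in(("scene",(395,130)),("side",(270,200))):
    im=r.snapshot(n)[:,:,::-1]; o.append(cv2.resize(im[y:y+120,x:x+100],None,fx=4,fy=4,interpolation=cv2.INTER_CUBIC))
cv2.imwrite("pics/t1.png",np.hstack(o))
E
```

```text
time: 5.35
tool_pos: [501.6, 246.9, 152.7]
tcp_rot: [179.9, -0.0, 94.9]
ft_force: [0.3, -0.3, -1.3]
finger_gap: 27.8
grip_force: 39.7
time: 6.15
tool_pos: [498.4, 269.5, 150.2]
tcp_rot: [-179.9, 0.1, 94.9]
ft_force: [0.1, -5.3, -2.3]
finger_gap: 27.8
grip_force: 39.7
```

View pics/t1.png

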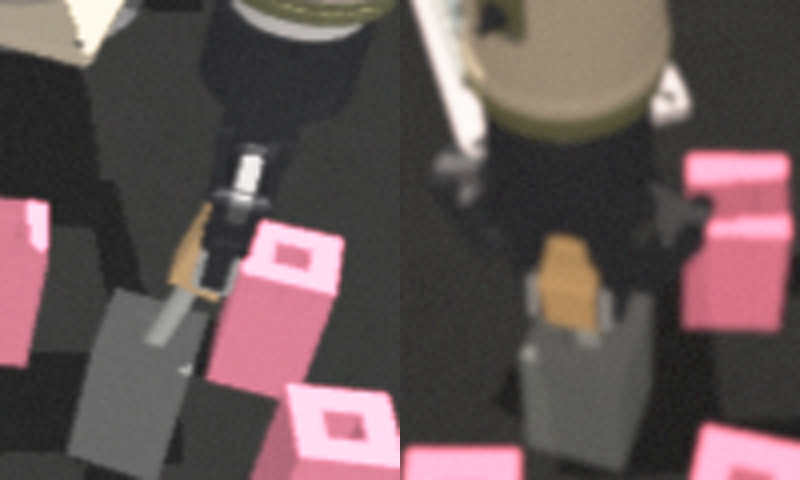

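The left view shows the handle leaning in the grip while the rod stays in the mouth. The pivot works at about 5 N, so continue.

```bash
python3 -m handwheel '[[0.003,0,0,0],[0.003,0,0,0],[0.003,0,0,0],[0.003,0,0,0],[0.003,0,0,0],[0.003,0,0,0],[0.003,0,0,0],[0.003,0,0,0],[0.003,0,0,0],[0,0,0,0]]' 0.02 20
python3 -m handwheel '[[0,0,0,0],[-0.001,0,-0.005,0],[-0.001,0,-0.015,0],[0,0,-0.03,0],[0,0,-0.04,0],[0,0,-0.03,0],[0,0,0,0],[0,0,0,0]]' 0.01 100
python3 - <<'E'
from h import *
import cv2
s=r.sense();G=s["tool_pos"]+[0,0,18.7];y=np.radians(s["tcp_rot"][2]);print(G,s["ft_force"])
x=np.array([np.cos(y),np.sin(y),0])
o=[]
for n in("scene","side"):
    c=cam(n);im=r.snapshot(n)[:,:,::-1].copy()
    k=pr(c,G)[0].astype(int)-[50,40]
    b=cv2.resize(im[k[1]:k[1]+120,k[0]:k[0]+100],None,fx=4,fy=4,interpolation=cv2.INTER_CUBIC)
    for th,col in((25,(0,0,255)),(30,(0,255,255)),(35,(0,255,0))):
        t=np.radians(th);p=pr(c,G-99*(x*np.sin(t)+[0,0,np.cos(t)]))[0];cv2.circle(b,tuple(((p-k)*4+1.5).astype(int)),3,col,-1);print(n,th,p)
    o.append(b)
cv2.imwrite("pics/t2.png",np.hstack(o))
E
```

```text
time: 7.25
tool_pos: [496.3, 297.3, 151.1]
tcp_rot: [-180.0, 0.0, 94.9]
ft_force: [-0.7, -3.2, 0.8]
finger_gap: 27.8
grip_force: 39.9
time: 8.05
tool_pos: [497.3, 296.0, 273.3]
tcp_rot: [179.8, -0.1, 94.9]
ft_force: [0.3, -0.8, -1.5]
finger_gap: 26.8
grip_force: 98.4
[497.29689554 295.95905699 292.009252  ] [ 0.30631724 -0.79569941 -1.50443532]
scene 25 [446.69163751 177.96739852]
scene 30 [443.5134717  175.69367781]
scene 35 [440.57107072 173.22051014]
side 25 [314.63002086 254.60556033]
side 30 [315.61396857 250.26364356]
side 35 [316.53921989 245.8933945 ]
```

View pics/t2.png

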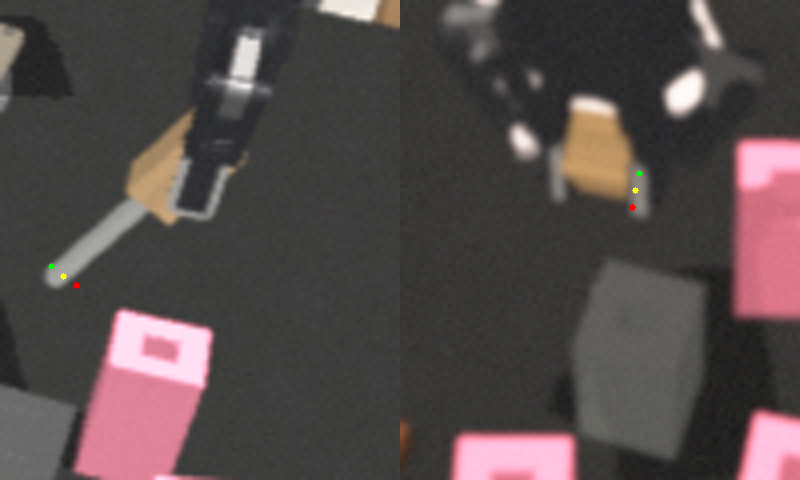

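Ball at crop (58,273), so the lean is about 32°. Solve the tip offset, then move over to the jig and turn for the y push.

```bash
python3 - <<'E'
from h import *
s=r.sense();c=cam("scene");G=s["tool_pos"];y=np.radians(s["tcp_rot"][2]);x=np.array([np.cos(y),np.sin(y),0]);k=pr(c,G+[0,0,18.7])[0].astype(int)-[50,40]
from scipy.optimize import fsolve
print("tip rel TCP (x,z tool)",fsolve(lambda v:pr(c,G+x*v[0]-[0,0,v[1]])[0]-(k+np.array([57,272])/4-.4),[-54,66]))
E
python3 -m handwheel '[[-0.038,0.0005,0,0],[-0.038,0.0005,0,0],[-0.038,0.0005,0,0],[-0.038,0.0005,0,0],[-0.038,0.0005,0,0],[-0.038,0.0005,0,0],[-0.038,0.0005,0,0],[-0.038,0.0005,0,0],[-0.038,0.0005,0,0],[-0.038,0.0005,0,0]]' >/dev/null
python3 -m handwheel '[[0,0,0,-8.1],[0,0,0,-8.1],[0,0,0,-8.1],[0,0,0,-8.1],[0,0,0,-8.1],[0,0,0,-8.1],[0,0,0,-8.1],[0,0,0,-8.1],[0,0,0,-8.1],[0,0,0,-8.1]]' >/dev/null
python3 -m handwheel '[[0,0,0,-8.1],[0,0,0,-8.1],[0,0,0,-8.1],[0,0,0,-8.1],[0,0,0,-8.0],[0,0,0.03,0],[0,0,0.03,0],[0,0,0.02,0],[0,0,0,0],[0,0,0,0]]'
cat > jig.py <<'E'
from h import *
import cv2,sys
def Jf(C,a):
    a=np.radians(a);x=np.array([np.cos(a),np.sin(a)]);y=np.array([-x[1],x[0]])
    return lambda p:np.c_[np.atleast_2d(p)[:,:2]@np.array([x,y])+C,np.atleast_2d(p)[:,2]+12]
E
python3 - <<'E'
from jig import *
c=cam("wrist");im=r.snapshot("wrist")[:,:,::-1].copy()
J=Jf([701.8,-36.7],-53.7)
def box(x0,x1,y0,y1,z,col):
    u=pr(c,J([[x0,y0,z],[x1,y0,z],[x1,y1,z],[x0,y1,z]]));cv2.polylines(im,[u.round().astype(int)],True,col,1)
box(-155,35,-120,30,0,(0,255,0));box(-104,20,-74,20,60,(255,255,0));box(-100,20,0,20,16,(255,0,255));box(-90,0,-60,0,10,(0,0,255))
cv2.imwrite("pics/w2.png",im)
E
```

```text
tip rel TCP (x,z tool) [-54.35526023  66.33395434]
time: 11.15
tool_pos: [533.1, -82.6, 190.4]
tcp_rot: [179.9, -0.1, -143.7]
ft_force: [-0.8, 0.0, -0.8]
finger_gap: 27.1
grip_force: 98.5
```

View pics/w2.png

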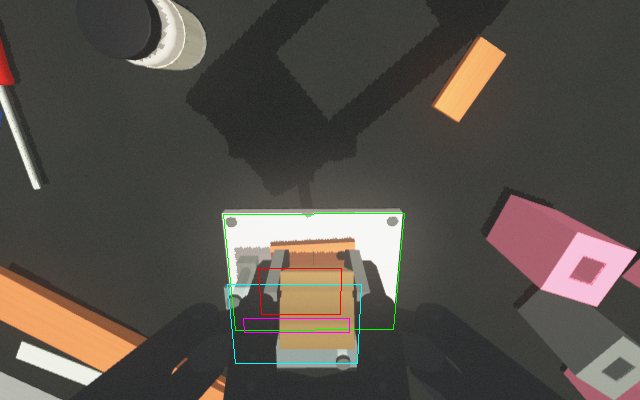

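Run:
```python
from jig import *
c=cam("wrist");im=cv2.imread("pics/w2.png")
q=bp(c,[(271,241),(355,238)],12)
J=Jf([701.8,-36.7],-53.7);a=np.radians(-53.7);x=np.array([np.cos(a),np.sin(a)]);y=np.array([-x[1],x[0]])
f=lambda p:np.c_[(p-[701.8,-36.7])@x,(p-[701.8,-36.7])@y].round(1)
print(f(q)); q=bp(c,[(271,252),(355,249)],22);print(f(q))
s=r.sense();t=np.radians(s["tcp_rot"][2]);print("tip",f((s["tool_pos"][:2]-54.4*np.array([np.cos(t),np.sin(t)]))[None]))
cv2.imwrite("pics/w2c.png",cv2.resize(im[200:340,215:415],None,fx=4,fy=4,interpolation=cv2.INTER_CUBIC))
```

```text
[[ -12.3  -86.2]
 [-103.8  -89.7]]
[[ -13.2  -78.1]
 [-103.   -81.7]]
tip [[ -62.1 -108.1]]
```

View pics/w2c.png

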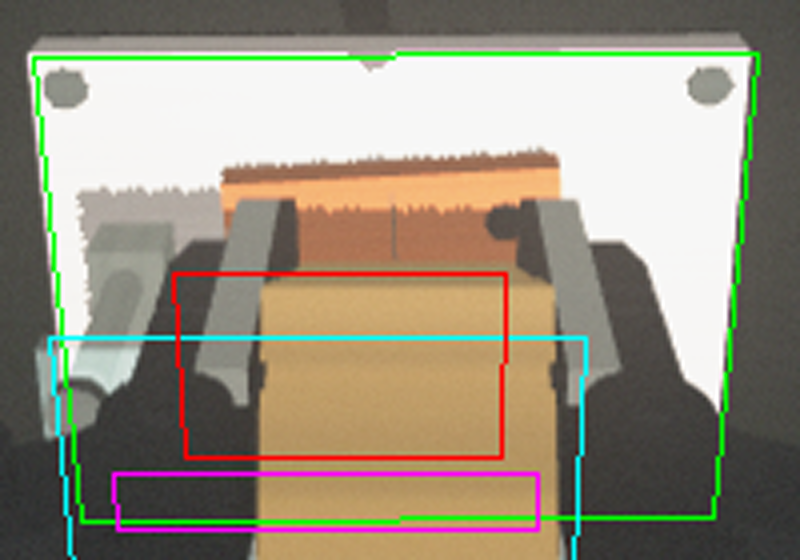

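Plate edge at crop (221,168)–(558,152): it lies about 27 mm from stop_y and 12 mm from stop_x, turned about +2.5°. Descend onto the free bed in front of it, feeling for contact.

```bash
python3 -m handwheel '[[0,0,0.03,0],[0,0,0.03,0],[0,0,0.025,0],[0,0,0.012,0],[0,0,0.005,0],[0,0,0,0],[0,0,0,0]]' | grep -E "pos|ft"
for i in 1; do python3 -m handwheel '[[0,0,0.001,0],[0,0,0,0]]' | grep -E "pos|ft"; python3 -m handwheel '[[0,0,0.001,0],[0,0,0,0]]' | grep -E "pos|ft";python3 -m handwheel '[[0,0,0.001,0],[0,0,0,0]]' | grep -E "pos|ft";  done
```

```text
tool_pos: [535.2, -83.1, 91.1]
ft_force: [-0.2, 0.5, -1.7]
tool_pos: [534.6, -82.9, 89.3]
ft_force: [1.5, 0.8, -0.2]
tool_pos: [534.0, -82.8, 87.4]
ft_force: [-1.1, 0.0, -0.8]
tool_pos: [533.8, -82.8, 86.1]
ft_force: [-0.1, 0.1, -1.1]
```

```bash
python3 -m handwheel '[[0,0,0.001,0],[0,0,0,0]]' | grep -E "pos|ft"; python3 -m handwheel '[[0,0,0.001,0],[0,0,0,0]]' | grep -E "pos|ft";python3 -m handwheel '[[0,0,0.001,0],[0,0,0,0]]' | grep -E "pos|ft"
```

```text
tool_pos: [534.1, -82.8, 85.4]
ft_force: [-0.4, 0.1, -0.1]
tool_pos: [534.6, -82.9, 85.1]
ft_force: [0.1, 0.3, 5.3]
tool_pos: [535.1, -83.0, 84.8]
ft_force: [-1.7, 0.2, 7.8]
```

```bash
python3 -m handwheel '[[0,0,-0.0025,0],[0,0,0,0],[-0.003,0,0,0],[-0.003,0,0,0],[-0.002,0,0,0],[-0.002,0,0,0],[-0.002,0,0,0],[-0.002,0,0,0],[-0.002,0,0,0]]' | grep -E "pos|ft"
python3 -m handwheel '[[-0.002,0,0,0],[-0.002,0,0,0],[-0.002,0,0,0],[-0.002,0,0,0],[-0.002,0,0,0],[0,0,0,0]]' | grep -E "pos|ft"
python3 -m handwheel '[[-0.002,0,0,0],[-0.002,0,0,0],[-0.002,0,0,0],[-0.002,0,0,0],[0,0,0,0]]' | grep -E "pos|ft"
```

```text
tool_pos: [546.8, -73.3, 85.7]
ft_force: [-1.9, -0.1, -0.1]
tool_pos: [555.2, -67.2, 85.8]
ft_force: [-0.6, -0.1, -1.8]
tool_pos: [561.7, -62.5, 85.8]
ft_force: [-0.1, -1.3, -1.3]
```

```bash
cat > pl.py <<'E'
from jig import *
def mask(im):
    b,g,rr=[im[:,:,i].astype(int) for i in range(3)]
    m=(rr-b>45)
    return m
a=cv2.imread("pics/side0.png");b=r.snapshot("side")[:,:,::-1]
J=Jf([701.8,-36.7],-53.7);c=cam("side")
# coverage of plate along jig y at fixed x positions (z=22 plane)
for nm,im in(("old",a),("new",b)):
    for lab,pts in(("y@x=-30",[[-30,v,10] for v in range(-120,6,3)]),("y@x=-75",[[-75,v,10] for v in range(-120,6,3)]),("x@y=-40",[[v,-40,10] for v in range(-150,6,3)])):
        u=pr(c,J(pts)).round().astype(int);m=mask(im)
        print(nm,lab,"".join("#" if m[q[1],q[0]] else "." for q in u))
E
python3 pl.py
```

```text
old y@x=-30 .............#################............
old y@x=-75 ...........#####################..........
old x@y=-40 .............#############################..........
new y@x=-30 ....................#################.....
new y@x=-75 ..................####################....
new x@y=-40 .............###############################........
```

```bash
python3 -m handwheel '[[-0.002,0,0,0],[-0.002,0,0,0],[0,0,0,0]]' | grep -E "pos|ft"
python3 -m handwheel '[[-0.001,0,0,0],[-0.001,0,0,0],[0,0,0,0]]' | grep -E "pos|ft"
python3 -m handwheel '[[-0.001,0,0,0],[0,0,0,0]]' | grep -E "pos|ft"
python3 -m handwheel '[[-0.001,0,0,0],[0,0,0,0]]' | grep -E "pos|ft"
```

```text
tool_pos: [564.8, -60.1, 85.8]
ft_force: [-0.8, 0.6, -0.9]
tool_pos: [566.3, -59.1, 85.8]
ft_force: [-0.5, -1.1, -1.1]
tool_pos: [567.1, -58.5, 85.8]
ft_force: [-1.3, -0.4, -1.2]
tool_pos: [567.9, -57.9, 85.8]
ft_force: [-1.2, 0.1, -0.6]
```

```bash
python3 -m handwheel '[[-0.001,0,0,0],[0,0,0,0]]' | grep -E "pos|ft"
python3 -m handwheel '[[-0.001,0,0,0],[0,0,0,0]]' | grep -E "pos|ft"; python3 pl.py | grep new
```

```text
tool_pos: [568.7, -57.3, 85.8]
ft_force: [-0.8, -0.5, -1.2]
tool_pos: [569.4, -56.7, 85.8]
ft_force: [-0.9, -0.7, -1.6]
new y@x=-30 ......................################....
new y@x=-75 ....................#####################.
new x@y=-40 .............###############################........
```

```bash
python3 -m handwheel '[[-0.001,0,0,0],[0,0,0,0]]' | grep -E "pos|ft"
python3 -m handwheel '[[-0.001,0,0,0],[0,0,0,0]]' | grep -E "pos|ft"; python3 -m handwheel '[[-0.001,0,0,0],[0,0,0,0]]' | grep -E "pos|ft"
```

```text
tool_pos: [569.9, -56.4, 85.8]
ft_force: [-2.8, -1.3, -0.1]
tool_pos: [570.3, -56.2, 85.8]
ft_force: [-6.7, -4.5, 2.9]
tool_pos: [570.6, -56.0, 85.9]
ft_force: [-9.4, -5.9, 5.9]
```

Seated against stop_y (about 11 N). One more small press, then retreat, lift, and turn for the x push.

```bash
python3 -m handwheel '[[-0.001,0,0,0],[0,0,0,0]]' | grep -E "pos|ft"
python3 -m handwheel '[[0.004,0,0,0],[0.006,0,0,0],[0.01,0,0,0],[0.012,0,0,0],[0.012,0,0,0],[0,0,-0.03,0],[0,0,-0.03,0],[0,0,-0.03,0],[0,0,0,0]]' | grep -E "pos|ft"
python3 pl.py | grep new
python3 -m handwheel '[[-0.0255,0.0232,0,0],[-0.0255,0.0232,0,0],[-0.0255,0.0232,0,0],[-0.0255,0.0232,0,0],[-0.0255,0.0232,0,0],[0,0,0,0]]' | grep -E "pos|ft"
python3 -m handwheel '[[0,0,0,8.2],[0,0,0,8.2],[0,0,0,8.2],[0,0,0,8.2],[0,0,0,8.2],[0,0,0,8.2],[0,0,0,8.2],[0,0,0,8.2],[0,0,0,8.2],[0,0,0,8.2]]' >/dev/null
python3 -m handwheel '[[0,0,0,8.0],[0,0,0,0],[0,0,0,0]]' | grep -vE "opening"
```

```text
tool_pos: [571.0, -55.9, 85.9]
ft_force: [-12.2, -7.8, 8.5]
tool_pos: [539.6, -81.7, 181.4]
ft_force: [1.0, -0.0, -0.9]
new y@x=-30 .......................#############.#....
new y@x=-75 ....................#####################.
new x@y=-40 .............###############################........
tool_pos: [570.4, 92.0, 174.0]
ft_force: [-0.8, -0.2, -1.5]
time: 20.25
tool_pos: [570.6, 87.9, 174.8]
tcp_rot: [-179.9, -0.0, 126.5]
ft_force: [-0.2, -0.8, -1.0]
finger_gap: 26.7
grip_force: 98.6
```

Run:
```python
from jig import *
c=cam("wrist");im=r.snapshot("wrist")[:,:,::-1].copy()
J=Jf([701.8,-36.7],-53.7)
def box(x0,x1,y0,y1,z,col):
    u=pr(c,J([[x0,y0,z],[x1,y0,z],[x1,y1,z],[x0,y1,z]]));cv2.polylines(im,[u.round().astype(int)],True,col,1)
box(-155,35,-120,30,0,(0,255,0));box(-102,-12,-60,0,0,(0,0,255))
k=pr(c,J([[-80,-60,0]]))[0].astype(int);x,y=max(k[0]-100,0),max(k[1]-80,0);print(x,y)
cv2.imwrite("pics/w3.png",cv2.resize(im[y:y+150,x:x+200],None,fx=4,fy=4,interpolation=cv2.INTER_CUBIC))
```

```text
191 185
```

View pics/w3.png

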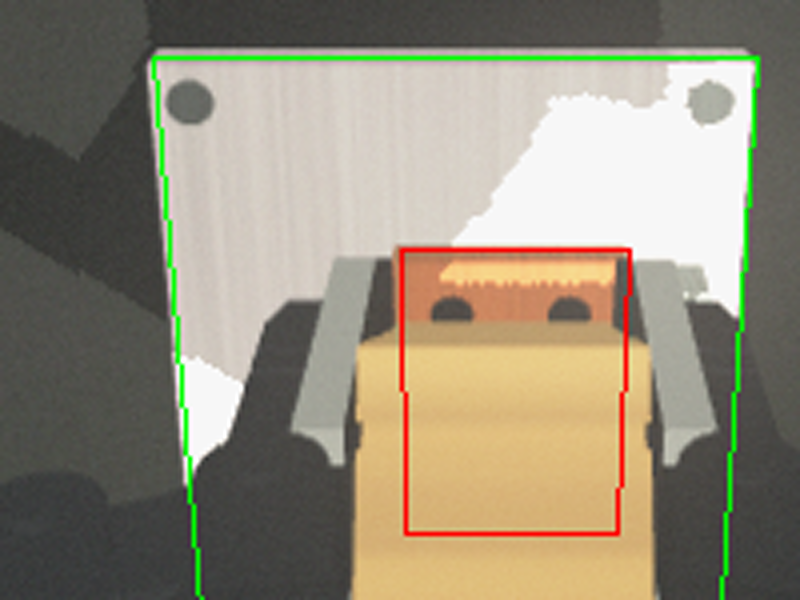

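The plate's short edge (crop (397,248)–(630,248)) runs parallel to the jig, flush along stop_y, with about 12 mm left in x. Descend and push x.

```bash
python3 -m handwheel '[[0,0,0.03,0],[0,0,0.03,0],[0,0,0.02,0],[0,0,0.005,0],[0,0,0.0015,0],[0,0,0,0],[0,0,0,0]]' | grep -E "pos|ft"
python3 -m handwheel '[[0,0,0.001,0],[0,0,0,0]]' | grep -E "pos|ft"; python3 -m handwheel '[[0,0,0.001,0],[0,0,0,0]]' | grep -E "pos|ft"
```

```text
tool_pos: [572.5, 88.6, 91.0]
ft_force: [0.3, -0.0, -0.8]
tool_pos: [571.8, 88.6, 89.0]
ft_force: [0.3, -0.1, -2.0]
tool_pos: [571.3, 88.5, 87.3]
ft_force: [-0.3, 0.4, -0.6]
```

```bash
python3 -m handwheel '[[0,0,0,0],[0,0,0,0],[0,0,0,0]]' | grep -E "pos|ft"; python3 -m handwheel '[[0,0,0.001,0],[0,0,0,0],[0,0,0,0]]' | grep -E "pos|ft"
```

```text
tool_pos: [571.3, 88.5, 87.3]
ft_force: [-0.8, -0.4, -1.1]
tool_pos: [571.3, 88.5, 86.2]
ft_force: [0.4, 0.9, -1.1]
```

```bash
python3 -m handwheel '[[-0.003,0,0,0],[-0.003,0,0,0],[-0.003,0,0,0],[-0.002,0,0,0],[-0.002,0,0,0],[-0.002,0,0,0],[-0.002,0,0,0],[-0.002,0,0,0],[-0.002,0,0,0],[0,0,0,0]]' | grep -E "pos|ft"
python3 -m handwheel '[[-0.002,0,0,0],[-0.001,0,0,0],[-0.001,0,0,0],[0,0,0,0]]' | grep -E "pos|ft"
python3 -m handwheel '[[-0.001,0,0,0],[0,0,0,0]]' | grep -E "pos|ft"
python3 -m handwheel '[[-0.001,0,0,0],[0,0,0,0]]' | grep -E "pos|ft"
python3 -m handwheel '[[-0.001,0,0,0],[0,0,0,0]]' | grep -E "pos|ft"
```

```text
tool_pos: [583.9, 71.4, 86.3]
ft_force: [-1.1, 0.8, -1.0]
tool_pos: [586.2, 68.2, 86.3]
ft_force: [-0.6, 0.6, -1.4]
tool_pos: [586.8, 67.5, 86.3]
ft_force: [0.1, 1.2, -0.4]
tool_pos: [587.4, 66.6, 86.3]
ft_force: [-1.2, 0.4, -1.3]
tool_pos: [588.0, 65.8, 86.3]
ft_force: [-1.1, 0.0, -0.9]
```

```bash
python3 -m handwheel '[[-0.001,0,0,0],[0,0,0,0]]' | grep -E "pos|ft"
python3 -m handwheel '[[-0.001,0,0,0],[0,0,0,0]]' | grep -E "pos|ft"
python3 -m handwheel '[[-0.001,0,0,0],[0,0,0,0]]' | grep -E "pos|ft"
```

```text
tool_pos: [588.6, 65.0, 86.3]
ft_force: [0.5, 0.5, -0.9]
tool_pos: [589.2, 64.2, 86.3]
ft_force: [-0.4, 1.0, -0.8]
tool_pos: [589.7, 63.5, 86.2]
ft_force: [-1.2, -0.2, -1.0]
```

```bash
python3 -m handwheel '[[-0.001,0,0,0],[0,0,0,0]]' | grep -E "pos|ft"
python3 -m handwheel '[[-0.001,0,0,0],[0,0,0,0]]' | grep -E "pos|ft"
python3 -m handwheel '[[-0.001,0,0,0],[0,0,0,0]]' | grep -E "pos|ft"; python3 pl.py|grep new
```

```text
tool_pos: [590.0, 63.1, 86.2]
ft_force: [-1.9, 3.8, 0.0]
tool_pos: [590.2, 62.8, 86.1]
ft_force: [-4.5, 6.0, 1.6]
tool_pos: [590.5, 62.5, 86.1]
ft_force: [-5.9, 7.3, 2.3]
new y@x=-30 ..........................................
new y@x=-75 ..................###########.......#####.
new x@y=-40 ..................################..................
```

```bash
python3 -m handwheel '[[-0.001,0,0,0],[0,0,0,0]]' | grep -E "pos|ft"
python3 -m handwheel '[[0.004,0,0,0],[0.006,0,0,0],[0.01,0,0,0],[0.012,0,0,0],[0,0,-0.03,0],[0,0,-0.03,0],[0,0,-0.03,0],[0,0,0,0]]' | grep -E "pos|ft"
python3 pl.py | grep new
python3 -m handwheel '[[0,0,0,-8.2],[0,0,0,-8.2],[0,0,0,-8.2],[0,0,0,-8.2],[0,0,0,-8.2],[0,0,0,-8.2],[0,0,0,-8.2],[0,0,0,-8.2],[0,0,0,-8.2],[0,0,0,-8.2]]' >/dev/null
python3 -m handwheel '[[0,0,0,-8.0],[0.0236,-0.0254,0,0],[0.0236,-0.0254,0,0],[0.0236,-0.0254,0,0],[0.0236,-0.0254,0,0],[0.0236,-0.0254,0,0],[0,0,0,0],[0,0,0,0],[0,0,0,0]]' | grep -vE "opening"
```

```text
tool_pos: [590.7, 62.2, 86.2]
ft_force: [-7.9, 10.4, 4.1]
tool_pos: [575.9, 86.9, 182.2]
ft_force: [0.9, 0.1, -0.6]
new y@x=-30 ............................##########....
new y@x=-75 ....................#####################.
new x@y=-40 ..................##################................
time: 28.2
tool_pos: [552.6, -85.1, 175.3]
tcp_rot: [179.9, -0.0, -143.7]
ft_force: [-0.3, 0.2, -1.6]
finger_gap: 27.3
grip_force: 98.8
```

```bash
python3 -m handwheel '[[0,0,0.03,0],[0,0,0.03,0],[0,0,0.02,0],[0,0,0.0085,0],[0,0,0,0],[0,0,0,0],[0,0,0,0],[0,0,0,0]]' | grep -E "pos|ft"
python3 -m handwheel '[[0,0,0.0005,0],[-0.004,0,0,0],[-0.005,0,0,0],[-0.005,0,0,0],[-0.005,0,0,0],[-0.004,0,0,0],[-0.002,0,0,0],[-0.002,0,0,0],[0,0,0,0],[0,0,0,0]]' | grep -E "pos|ft"
python3 -m handwheel '[[-0.001,0,0,0],[-0.001,0,0,0],[0,0,0,0]]' | grep -E "pos|ft"
python3 -m handwheel '[[-0.001,0,0,0],[0,0,0,0],[0,0,0,0]]' | grep -E "pos|ft"
```

```text
tool_pos: [553.8, -86.1, 88.7]
ft_force: [0.9, 0.2, -1.0]
tool_pos: [574.8, -70.2, 87.3]
ft_force: [0.2, 0.4, -2.4]
tool_pos: [576.6, -68.9, 87.3]
ft_force: [1.7, -0.9, -1.4]
tool_pos: [577.3, -68.3, 87.3]
ft_force: [0.6, -0.5, -0.2]
```

```bash
python3 -m handwheel '[[0,0,0.001,0],[0,0,0,0],[-0.001,0,0,0],[0,0,0,0]]' | grep -E "pos|ft"
python3 -m handwheel '[[-0.001,0,0,0],[0,0,0,0]]' | grep -E "pos|ft"
python3 -m handwheel '[[-0.001,0,0,0],[0,0,0,0]]' | grep -E "pos|ft"
python3 -m handwheel '[[-0.001,0,0,0],[0,0,0,0]]' | grep -E "pos|ft"
```

```text
tool_pos: [577.9, -67.9, 86.2]
ft_force: [-1.0, -1.1, -1.4]
tool_pos: [578.3, -67.5, 86.0]
ft_force: [-3.2, -2.2, -0.0]
tool_pos: [578.7, -67.3, 86.0]
ft_force: [-7.0, -4.9, 2.3]
tool_pos: [579.0, -67.1, 86.1]
ft_force: [-8.8, -5.9, 3.3]
```

Both stops confirmed: y presses at the same place as before. Retreat, lift, turn back to the stand's yaw.

```bash
python3 -m handwheel '[[0.004,0,0,0],[0.006,0,0,0],[0.01,0,0,0],[0.012,0,0,0],[0,0,-0.04,0],[0,0,-0.05,0],[0,0,-0.05,0],[0,0,-0.04,0],[0,0,0,0]]' | grep -E "pos|ft"
python3 -m handwheel '[[0,0,0,8.2],[0,0,0,8.2],[0,0,0,8.2],[0,0,0,8.2],[0,0,0,8.2],[0,0,0,8.2],[0,0,0,8.2],[0,0,0,8.2],[0,0,0,8.2],[0,0,0,8.2]]' >/dev/null
python3 -m handwheel '[[0,0,0,8.2],[0,0,0,8.2],[0,0,0,8.2],[0,0,0,8.2],[0,0,0,6.6],[0,0,0,0],[0,0,0,0],[0,0,0,0]]' | grep -vE "opening"; python3 pl.py | grep new
python3 - <<'E'
from jig import *
# copper strip position in wrist view is unavailable here; save side crop for later
c=cam("side");im=r.snapshot("side")[:,:,::-1];cv2.imwrite("pics/s2.png",im)
m=((im[:,:,2].astype(int)-im[:,:,0])>90).astype(np.uint8);m[:160]=0;m[240:]=0;m[:,:285]=0;m[:,335:]=0
ct=max(cv2.findContours(m,0,2)[0],key=cv2.contourArea)
h=cv2.convexHull(ct)[:,0];a=np.radians(-53.7);x=np.array([np.cos(a),np.sin(a)]);y=np.array([-x[1],x[0]])
q=bp(c,h,20)-[701.8,-36.7];print(np.c_[q@x,q@y].round().astype(int).tolist())
E
```

```text
tool_pos: [557.5, -86.2, 274.7]
ft_force: [-0.2, -0.3, -0.8]
time: 34.3
tool_pos: [554.5, -85.0, 266.0]
tcp_rot: [-180.0, -0.0, 95.0]
ft_force: [-0.1, 0.4, -0.9]
finger_gap: 26.9
grip_force: 98.7
new y@x=-30 .......................#####.#########....
new y@x=-75 ....................#####################.
new x@y=-40 ..................################.#.########.......
[[-61, -54], [-65, -56], [-84, -56], [-88, -55], [-90, -51], [-92, -45], [-92, -9], [-90, -4], [-83, -4], [-72, -4], [-61, -6], [-59, -12], [-59, -49]]
```

```bash
python3 -m handwheel '[[0.0387,-0.00245,0,0],[0.0387,-0.00245,0,0],[0.0387,-0.00245,0,0],[0.0387,-0.00245,0,0],[0.0387,-0.00245,0,0],[0.0387,-0.00245,0,0],[0.0387,-0.00245,0,0],[0.0387,-0.00245,0,0],[0.0387,-0.00245,0,0],[0,0,0,0]]' >/dev/null
python3 -m handwheel '[[0.0387,-0.00245,0,0],[0,0,0,0],[0,0,0,0],[0,0,0,0],[0,0,0,0]]' | grep -E "pos|ft|rot"
python3 - <<'E'
from jig import *
from scipy.optimize import fsolve
s=r.sense();G=s["tool_pos"];y=np.radians(s["tcp_rot"][2]);x=np.array([np.cos(y),np.sin(y),0])
c=cam("scene");im=r.snapshot("scene")[:,:,::-1]
p=pr(c,G-54.4*x-[0,0,66.3])[0];print(p)
k=(p-[20,20]).astype(int)
g=im[k[1]:k[1]+40,k[0]:k[0]+40].mean(2).astype(int)
m=(g>85).astype(np.uint8);ys,xs=np.where(m)
print("\n".join("".join("#" if v>110 else "+" if v>85 else "." for v in row) for row in g))
E
```

```text
tool_pos: [497.8, 297.5, 266.4]
tcp_rot: [180.0, 0.0, 94.8]
ft_force: [-0.6, 0.3, -0.8]
[441.27820078 177.71972667]
......................................+#
......................................+#
......................................+#
.....................................+##
....................................+###
...................................#####
..................................######
.................................#######
................................########
..............................+#########
.............................+########+.
............................#########+..
...........................#########+...
..........................#########+....
.........................#########+.....
.......................+#########.......
......................+########+........
.....................+########+.........
....................#########+..........
...................#########+...........
..................+########.............
..................#######+..............
..................######+...............
..................+####+................
....................++..................
........................................
........................................
....................................+##+
...................................+####
...................................+####
...................................#####
...................................#####
...................................#####
..................................+#####
..................................######
..................................######
.................................+######
.................................+######
.................................#######
................................+#######
```

Lean unchanged. Descend so the ball enters the mouth.

```bash
python3 -m handwheel '[[0.001,-0.0012,0.03,0],[0,0,0.03,0],[0,0,0.02,0],[0,0,0.01,0],[0,0,0,0],[0,0,0,0],[0,0,0,0]]' | grep -E "pos|ft"
python3 -m handwheel '[[0,0,0.005,0],[0,0,0.005,0],[0,0,0.005,0],[0,0,0,0],[0,0,0,0]]' | grep -E "pos|ft"
python3 -m handwheel '[[0,0,0.003,0],[0,0,0.003,0],[0,0,0,0],[0,0,0,0]]' | grep -E "pos|ft"
```

```text
tool_pos: [497.2, 299.9, 178.2]
ft_force: [0.4, 0.1, -1.2]
tool_pos: [495.9, 299.4, 160.9]
ft_force: [-0.6, -1.3, -0.3]
tool_pos: [496.1, 299.0, 155.0]
ft_force: [0.0, -3.4, -1.0]
```

```bash
python3 -m handwheel '[[-0.002,0,0,0],[0,0,0,0],[0,0,0,0]]' 0.02 30
python3 -m handwheel '[[-0.003,0,0,0],[-0.003,0,0,0],[-0.003,0,0,0],[-0.003,0,0,0],[0,0,0,0]]' | grep -E "pos|ft"
python3 -m handwheel '[[-0.003,0,0,0],[-0.003,0,0,0],[-0.003,0,0,0],[-0.003,0,0,0],[-0.003,0,0,0],[0,0,0,0]]' | grep -E "pos|ft"
```

```text
time: 37.85
tool_pos: [496.4, 297.8, 155.4]
tcp_rot: [180.0, -0.0, 94.9]
ft_force: [-0.7, -1.0, -1.4]
finger_gap: 27.0
grip_force: 98.9
tool_pos: [497.6, 287.7, 156.1]
ft_force: [0.0, 10.4, -3.0]
tool_pos: [498.9, 272.4, 156.1]
ft_force: [0.1, 8.0, -1.9]
```

```bash
python3 -m handwheel '[[-0.003,0,0,0],[-0.003,0,0,0],[-0.003,0,0,0],[-0.003,0,0,0],[-0.003,0,0,0],[-0.003,0,0,0],[-0.003,0,0,0],[-0.003,0,0,0],[-0.003,0,0,0],[0,0,0,0]]' | grep -E "pos|ft"
python3 -m handwheel '[[-0.002,0,0,0],[0,0,0,0],[0,0,0,0]]' | grep -E "pos|ft"
python3 - <<'E'
from jig import *
o=[];s=r.sense();G=s["tool_pos"]+[0,0,18.7]
for n in("scene","side"):
    c=cam(n);im=r.snapshot(n)[:,:,::-1];k=pr(c,G)[0].astype(int)-[40,25]
    o.append(cv2.resize(im[k[1]:k[1]+90,k[0]:k[0]+80],None,fx=5,fy=5,interpolation=cv2.INTER_CUBIC))
cv2.imwrite("pics/t3.png",np.hstack(o))
E
```

```text
tool_pos: [501.3, 245.6, 156.3]
ft_force: [-0.1, 8.3, 0.6]
tool_pos: [501.5, 243.3, 156.4]
ft_force: [-0.6, 6.1, 0.8]
```

View pics/t3.png

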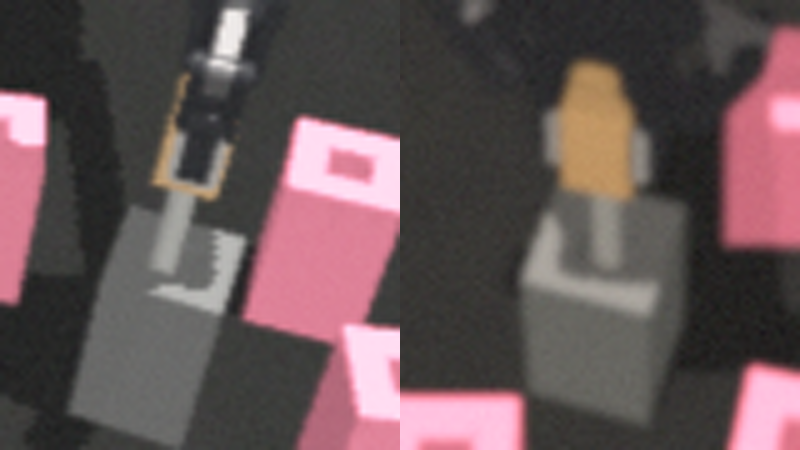

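The pusher is nearly upright with its rod in the hole. Lower it, watching forces.

```bash
python3 -m handwheel '[[0,0,0.005,0],[0,0,0.005,0],[0,0,0.005,0],[0,0,0.005,0],[0,0,0,0],[0,0,0,0]]' | grep -E "pos|ft"
python3 -m handwheel '[[0.001,0,0,0],[0,0,0.006,0],[0,0,0.006,0],[0,0,0.006,0],[0,0,0.004,0],[0,0,0,0],[0,0,0,0]]' | grep -E "pos|ft"
```

```text
tool_pos: [501.1, 243.2, 135.4]
ft_force: [0.8, 6.7, -3.9]
tool_pos: [500.6, 243.4, 112.4]
ft_force: [0.6, 6.8, -3.6]
```

```bash
python3 -m handwheel '[[0.002,0,0,0],[0,0,0.003,0],[0,0,0.003,0],[0,0,0,0],[0,0,0,0]]' | grep -E "pos|ft"
python3 -m handwheel '[[0,0,0.001,0],[0,0,0,0],[0,0,0,0]]' | grep -E "pos|ft"
python3 -m handwheel '[[0,0,0.001,0],[0,0,0,0],[0,0,0,0]]' | grep -E "pos|ft"
```

```text
tool_pos: [500.6, 244.4, 106.9]
ft_force: [-0.2, 0.4, -1.3]
tool_pos: [500.9, 244.5, 106.3]
ft_force: [-0.2, 0.4, -0.6]
tool_pos: [500.8, 244.7, 105.2]
ft_force: [-0.4, -0.1, -0.4]
```

```bash
python3 -m handwheel '[[0,0,0.001,0],[0,0,0,0],[0,0,0,0]]' | grep -E "pos|ft"
python3 -m handwheel '[[0,0,0.001,0],[0,0,0,0],[0,0,0,0]]' | grep -E "pos|ft"
python3 -m handwheel '[[0,0,0.0005,0],[0,0,0,0],[0,0,0,0]]' | grep -E "pos|ft"
```

```text
tool_pos: [500.8, 244.7, 104.3]
ft_force: [-0.8, -0.4, -0.9]
tool_pos: [500.9, 244.7, 104.1]
ft_force: [-2.6, -1.5, 4.9]
tool_pos: [500.9, 244.7, 104.0]
ft_force: [-5.1, -2.0, 8.0]
```

```bash
python3 -m handwheel '[[0,0,0,0],[0,0,0,0],[0,0,0,0],[0,0,0,0],[0,0,0,0],[0,0,0,0],[0,0,0,0],[0,0,0,0]]' 0.085 20
python3 -m handwheel '[[0,0,-0.01,0],[0,0,-0.03,0],[0,0,-0.04,0],[0,0,-0.05,0],[0,0,-0.04,0],[0,0,0,0],[0,0,0,0],[0,0,0,0]]' | grep -E "time|pos|ft"
python3 - <<'E'
from jig import *
a=cv2.imread("pics/side0.png").astype(int)
c=cam("wrist");im=r.snapshot("wrist");cv2.imwrite("pics/w9.png",im[:,:,::-1])
m=((im[:,:,0].astype(int)-im[:,:,2]>40)&(im[:,:,0]>90)&(im[:,:,1].astype(int)-im[:,:,2]>20)).astype(np.uint8)
B=np.radians(4.5)
n,l,st,ce=cv2.connectedComponentsWithStats(m)
q=np.array([[14,14],[-14,14],[-14,-14],[14,-14]])@np.array([[np.cos(B),np.sin(B)],[-np.sin(B),np.cos(B)]])+[501,246]
print("pred top",pr(c,np.c_[q,[145]*4]).round().tolist(),pr(c,np.c_[q,[95]*4]).round().tolist())
print([(st[i].tolist()) for i in range(1,n) if st[i,4]>200])
E
```

```text
time: 44.45
tool_pos: [500.8, 244.7, 102.8]
tcp_rot: [-180.0, 0.0, 94.9]
ft_force: [0.0, -0.1, 0.7]
finger_gap: 84.9
grip_force: 0.0
time: 45.25
tool_pos: [500.3, 244.5, 271.9]
ft_force: [-0.2, 0.4, 0.2]
pred top [[335.0, 170.0], [302.0, 169.0], [302.0, 201.0], [334.0, 201.0]] [[333.0, 157.0], [304.0, 157.0], [304.0, 184.0], [332.0, 184.0]]
[[514, 0, 126, 342, 18549], [421, 13, 30, 98, 1366], [301, 161, 34, 45, 1426], [0, 229, 21, 20, 273], [371, 307, 48, 42, 977], [214, 309, 32, 22, 562], [19, 327, 29, 29, 471], [388, 334, 39, 33, 375]]
```

```bash
python3 pl.py | grep new
python3 - <<'E'
from jig import *
c=cam("side");im=r.snapshot("side")[:,:,::-1];a=np.radians(-53.7);x=np.array([np.cos(a),np.sin(a)]);y=np.array([-x[1],x[0]])
for nm,I in(("old",cv2.imread("pics/side0.png")),("new",im)):
    m=((I[:,:,2].astype(int)-I[:,:,0])>28).astype(np.uint8);m[:160]=0;m[240:]=0;m[:,:285]=0;m[:,335:]=0
    ct=max(cv2.findContours(m,0,2)[0],key=cv2.contourArea);b=cv2.boxPoints(cv2.minAreaRect((lambda q:np.c_[q@x,q@y])(bp(c,ct[:,0],20)-[701.8,-36.7]).astype(np.float32)))
    print(nm,b.round().tolist(),"stand/handle area",int((((I[250:330,295:340,2].astype(int)-I[250:330,295:340,0])>60)).sum()))
E
```

```text
new y@x=-30 ..........................................
new y@x=-75 ....................#####.#########.......
new x@y=-40 ..................###############...................
old [[-114.0, -25.0], [-111.0, -90.0], [-15.0, -86.0], [-18.0, -21.0]] stand/handle area 428
new [[-100.0, -7.0], [-99.0, -63.0], [-47.0, -62.0], [-48.0, -6.0]] stand/handle area 395
```

```bash
python3 -c "
from bench import r
print(r.hand_in())"
```

```text
the job is handed in; nothing more can be done
None
```

The copper plate is pressed against both steel stops, judged mainly by contact force: about 10–13 N on each stop, and a second press on stop_y stopped at the same place. The last side-camera check was partly blocked by the arm and coarse (about 2 mm). The pusher hangs upright in its grey stand, released, and the job was handed in at about 45 s.

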